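Crank open the travel rack and unload the tape rolls

ROBOT

A 7-joint arm with a two-finger parallel gripper is mounted at the origin on the work surface. World frame = base frame: x ahead of the robot, y to its left, z up, the work surface at z = 0. Lengths are in m, angles in rad, forces in N, time in s.
With the tool pointing down it reaches from about 0.4 to 0.85 m from the base axis. Payload 4.5 kg.
Tool frame: the origin (TCP) lies at the very end of the fingers, on their centre line; the grasp point (between the pads) lies 19 mm behind it; z points along the fingers, y is the line along which they close (so a half turn about z gives the same grasp; the last joint's range is limited). The gripper opens to 88 mm and grips with 3 to 60 N. Pads are 18 mm wide; open, the fingers measure 123 mm over their backs; the gripper's body (75 mm by 187 mm) begins 45 mm behind the grasp point.
Start: joints at [-1.256, 0.689, -0.195, 1.565, 0.157, 0.902, -0.215], TCP at [0.173, 0.601, 0.239] pointing down, gripper open.
Joint ranges: [-3.01, 3.01], [-0.46, 2.08], [-1.47, 1.51], [0.13, 2.56], [-1, 4.14], [0.04, 2.09], [-2.66, 2.66]. Speed limits (rad/s): [2.57, 2.57, 3.14, 3.14, 3.14, 3.14, 3.14].

INTERFACE

Orientations are given as a rotation vector (axis times angle).
In Python, from plant import r, vision, spot_in, cut_out, landmark_of gives the robot as it stands. The module is installed in compiled form; this text tells all that it offers.
- The arm moves only by the tool play_rows, never from a script. Its argument "series" is a list of rows, each a list of 5 numbers: the shift along the tool's x, y, z in cm, then the turn about the tool's z in degrees, then the closure, from 0 (fully open) to 1 (shut). A call has 1 to 8 rows; each row shifts and turns the commanded pose from where the row before left it, along the tool's axes as they then stand; what a row does not reach is not made up. A row lasts 1/8 s, in which the tool goes at most 62.5 mm and 10.7 degrees, less where a joint would pass 70% of its speed; a pose out of reach is approached as far as the arm can. A call is refused whole if a number of a shift passes 6.25 or a number of a turn 10.7, either way. A call with a gripper value outside its range is refused whole. The fingers move at their own pace and stop on an object; "grip_force" is the grip in N (left out, the last holds). Time passes only in rows, so rows that do not move let the fingers close. It gives the time, the measured TCP pose, the force, the opening and the grip force at its end, in the units of the state.
- r.sense(): the state, without advancing time (a new reading comes with each control period).
- vision.camera(name): name is "scene" or "top"; returns a dict with "pixels" (420x560x3 uint8, red, green, blue), "camera_matrix" (3x3 intrinsics, pixels), "cam_to_world" (4x4, takes a point from camera to world coordinates). Camera axes: x right, y up, looking along -z (the intrinsics and any distortion apply to the point x, -y, -z); pixel columns grow to the right and rows downward; lengths in m; the calibration is good to about 2 mm. A picture is of the moment at which its call begins. There is no depth.
- r.finish_job(): hands the job in; it is judged then, once.
Trained networks look in a picture, given as the dict that the camera call returned (one of the last four; its "shot" number tells which), for a name from the list of things; names that differ only in an ending like _2 or _b are one class to them, and where a whole thing is asked for, a point or a joint stands for the part that bears it (a point fixed in the world has none). Each returns a list of dicts, best first, with "p" (0 to 1); they miss things now and then, are a little off and sometimes report something else, mostly with a low value. They report only what shows in the picture. A call takes as long as a camera call. They do not tell look-alikes from the thing itself.
- spot_in(picture, thing): "bbox" ([left, top, right, bottom] in pixels, round what is visible of it).
- cut_out(picture, thing): "region" (420x560 bool, what is visible of it) and "bbox" ([left, top, right, bottom] in pixels, round what is visible of it).
- landmark_of(picture, thing): "uv" ([column, row] in pixels: a listed point, or the origin of a listed thing).
The state is a dict: "clock": time; "joint_pos": joint angles; "qd": joint speeds; "joint_torque": joint torques, N m; "position": TCP position; "tool_rot": TCP orientation; "wrist_force": force on the tool from outside, world axes, zero at the start; "torque": the same for the moment, N m; "gripper_width": finger opening in m; "grip_force": force on a finger pad.
Only numpy, scipy, OpenCV 4.12 (cv2) and the standard library are available. Lean on these libraries where they do the work, as an engineer would, in place of code of your own. Each camera call takes 0.05 s, during which the arm holds its last target. There are 200 camera calls.

TASK

The tape rolls are locked on the travel rack's spindles by its retaining bar. Fit the loose crank down onto the rack's square shaft and wind it clockwise (seen from above), about three full turns, until the bar is all the way back, then take the crank off and stand it back, hub down, in the middle of the rubber mat. Slide every roll up off its spindle and lay it flat in the steel tray, leaving the bar wound back and without disturbing the mug, the French press or the jug.

Things in the scene. Friction and masses are not known exactly. Their poses are not given: they have to be found in the camera images.
- rack: fixed aluminium rack: base plate 10 thick, x -50 to 130, y -150 to 215. Origin on the counter under the middle of the row of four spindles, which runs along its y at x = 0. Spindles: 18 diameter, tops at z = 72, each on a black collar (34 diameter, top at z = 30). Grey gearbox 50 x 50, top at z = 70, at x = 0, y = 185, the square shaft upright on it. z up
- shaft_seat (a point): foot of the square shaft: centre of the shaft's axis in the gearbox's top face, where the crank's hub comes to rest. Its x and y axes are square to the shaft's flats and turn with the shaft. The shaft is 16 square and rises 27 above this point, the last 6 a round nose tapering from 16 to 10 diameter
- shaft (a joint): turn of the square shaft in rad, growing clockwise seen from above; hard stop at 19.4 (bar all the way back), starts between 0 and 0.9. Stiff (about 0.15 N m) and self-holding; it draws the bar back 4.5 mm per rad
- bar (a joint): how far the retaining bar has been drawn back, m: 0 = over the rolls, 0.087 = all the way back. The aluminium bar runs the length of the row along the rack's y, 16 wide, from z = 60 to 68, its middle at rack x = 20 when 0, and moves towards the rack's +x. Only the shaft moves it
- spindle0 (a point): spindle at rack y = -99: point on its axis at the collar's top, on which a roll's underside rests
- spindle1 (a point): spindle at rack y = -33: point on its axis at the collar's top, on which a roll's underside rests
- spindle2 (a point): spindle at rack y = 33: point on its axis at the collar's top, on which a roll's underside rests
- spindle3 (a point): spindle at rack y = 99: point on its axis at the collar's top, on which a roll's underside rests
- crank: loose steel crank, 0.35 kg, balanced on its hub. Origin: centre of the hub's underside; z up, x along the arm to the knob. Hub 44 x 44 x 30 with an 18 square socket in its underside, 30 deep, flats along x and y: fits the shaft in any of four quarter turns, 1 mm play a side. Arm 18 wide, z 30 to 38, x -40 to 76; counterweight 26 wide at x = -36. See crank_boss, crank_knob
- crank_boss (a point): middle of the black grip boss over the hub, 60 above the hub's underside on its axis, axes as the crank's. The boss is 22 x 22, square to the arm, from 38 to 75 above the hub's underside: pinch it from above across the arm (along the crank's y) to carry the crank
- crank_knob (a point): grip point of the winding knob, 65 out along x from the hub's axis, 68 above the hub's underside. The knob is an upright wooden cylinder, 22 diameter, from 40 to 88 above the hub's underside, spinning freely on its own upright pin, so a tight grip of constant direction can carry it round
- mat: fixed black rubber mat 110 x 110 x 3; origin at the centre of its underside, top at z = 3. The crank starts on it and goes back on it
- tray: fixed open steel tray, 155 (x) x 290 (y) x 18 high outside, walls and floor 4 to 5 thick; origin at the centre of its underside, inner floor about 4 above it. Room for four rolls in a row along its y
- roll_a: loose tape roll, 60 outer diameter, 25 wide, 25 bore, 60 g, grey with a thin cardboard core; origin at the centre of its underside, z along its bore. Starts flat on one of the spindles (any); may be absent
- roll_b: loose tape roll, 60 outer diameter, 19 wide, 25 bore, 60 g, grey with a thin cardboard core; origin at the centre of its underside, z along its bore. Starts flat on one of the spindles (any); may be absent
- roll_c: loose tape roll, 52 outer diameter, 25 wide, 25 bore, 60 g, grey with a thin cardboard core; origin at the centre of its underside, z along its bore. Starts flat on one of the spindles (any); may be absent
- roll_d: loose tape roll, 52 outer diameter, 19 wide, 25 bore, 60 g, grey with a thin cardboard core; origin at the centre of its underside, z along its bore. Starts flat on one of the spindles (any); may be absent
- mug: bystander: white ceramic mug, 80 diameter, 92 high, origin at the centre of its underside
- press: bystander: stainless French press, 100 diameter, about 215 high with its plunger knob, handle towards its +y; origin at the centre of its underside
- jug: bystander: blue plastic measuring jug, 104 diameter at the rim, 120 high, handle towards its +y; origin at the centre of its underside
Mind the look-alikes: they are no part of the job. What is shaped like the roll_a but red is not meant. Several things look just like the crank: the one meant starts farthest from the robot's base.

How it is judged:
On the way, in this order (a step that is already met when the one before it is completed fails the run):
1. the crank is fitted fully down on the square shaft, before the bar is wound back (horizontal distance between crank and shaft_seat below 0.004 m and z of crank in the frame of rack between 0.064 and 0.076 m and angle between crank's own z axis and vertical below 0.12 rad and value of joint shaft below 6 rad), for 0.2 s.
2. the shaft is wound all the way round with the crank on it, the bar fully back (horizontal distance between crank and shaft_seat below 0.004 m and z of crank in the frame of rack between 0.064 and 0.076 m and angle between crank's own z axis and vertical below 0.12 rad and value of joint shaft above 18.4 rad), for 0.2 s.
At the end, for the whole second after the job is handed in: bar still wound back (shaft over 18.2 rad); crank at rest upright on the mat, hub's centre within 45 mm of the mat's; every roll present lying flat (within 0.2 rad, either face up, on the floor or on another roll) and still inside the tray (value of joint shaft above 18.2 rad and horizontal distance between crank and mat below 0.045 m and height (world z) of crank below 0.012 m and angle between crank's own z axis and vertical below 0.12 rad and linear speed of each of crank, roll_a, roll_b, roll_c, roll_d below 0.03 m/s and x of roll_a in the frame of tray between -0.062 and 0.062 m and y of roll_a in the frame of tray between -0.13 and 0.13 m and z of roll_a in the frame of tray between -0.005 and 0.06 m and (angle between roll_a's own z axis and vertical below 0.2 rad or angle between roll_a's own z axis and vertical above 2.94 rad) and x of roll_b in the frame of tray between -0.062 and 0.062 m and y of roll_b in the frame of tray between -0.13 and 0.13 m and z of roll_b in the frame of tray between -0.005 and 0.06 m and (angle between roll_b's own z axis and vertical below 0.2 rad or angle between roll_b's own z axis and vertical above 2.94 rad) and x of roll_c in the frame of tray between -0.062 and 0.062 m and y of roll_c in the frame of tray between -0.13 and 0.13 m and z of roll_c in the frame of tray between -0.005 and 0.06 m and (angle between roll_c's own z axis and vertical below 0.2 rad or angle between roll_c's own z axis and vertical above 2.94 rad) and x of roll_d in the frame of tray between -0.062 and 0.062 m and y of roll_d in the frame of tray between -0.13 and 0.13 m and z of roll_d in the frame of tray between -0.005 and 0.06 m and (angle between roll_d's own z axis and vertical below 0.2 rad or angle between roll_d's own z axis and vertical above 2.94 rad)); the robot touches nothing.
It fails at once if a roll is taken off its spindle before the bar is wound back (value of joint shaft below 17 rad and height (world z) of any of roll_a, roll_b, roll_c, roll_d above 0.08 m).
It fails at once if the mug, the French press or the jug is shifted by more than 30 mm (distance of any of mug, press, jug from where it was at the start of the episode above 0.03 m).
Of roll_a, roll_b, roll_c, roll_d only 2 to 4 are there at a start; the rules pass over those that are not, and their reading is None.
At some moment in a run one of crank may be knocked a few centimetres aside while the robot is not near it.
It also fails if it takes over 210 s, if anything falls off the work surface, if the arm or the gripper's body presses on something with over 40 N, if the wrist force passes 120 N, or if a joint passes its speed limit or range.

## Working session

There is one attempt and no reset: what is moved stays moved. The work goes in short steps, Python scripts to look and compute and a tool call to move; the robot and the scene stay as the last step left them, time stands still between calls to the robot, and variables do not carry over. Pictures are saved under pics/ and viewed, at most 14 in all, crops included, and the job is handed in when it is done.

Besides the shell and the picture viewer there is one more tool, called after "Call:" by a JSON object that holds its "api" and its "payload". play_rows: Moves the arm, as the interface text tells. Its arguments: {"type":"object","properties":{"series":{"type":"array"},"grip_force":{"type":"number"}},"required":["series"]}

```bash
mkdir -p pics; cat > h.py <<'E'
import numpy as np, cv2
from scipy.spatial.transform import Rotation as R
from plant import r, vision, spot_in, cut_out, landmark_of
def proj(c,P):
    P=np.atleast_2d(P).astype(float);T=np.linalg.inv(c["cam_to_world"]);q=P@T[:3,:3].T+T[:3,3]
    q=q*[1,-1,-1];K=c["camera_matrix"];return (q[:,:2]/q[:,2:])@np.diag([K[0][0],K[1][1]])+[K[0][2],K[1][2]]
def ray(c,uv):
    K=np.array(c["camera_matrix"]);M=np.array(c["cam_to_world"])
    d=np.linalg.inv(K)@[uv[0],uv[1],1];return M[:3,3],M[:3,:3]@(d*[1,-1,-1])
def atz(c,uv,z):
    o,d=ray(c,uv);return o+d*(z-o[2])/d[2]
def save(c,n): cv2.imwrite(f"pics/{n}.png",c["pixels"][:,:,::-1])
E
python3 - <<'E'
from h import *
np.set_printoptions(precision=3,suppress=True)
s=r.sense();print(s)
for n in("scene","top"):
    c=vision.camera(n);save(c,n+"0");print(n,c.keys(),c["camera_matrix"],c["cam_to_world"])
    for t,z in[("rack",0),("shaft_seat",.07),("spindle0",.03),("spindle3",.03),("crank",.003),("crank_boss",.063),("crank_knob",.071),("mat",0),("tray",0),("roll_a",.03),("mug",0),("press",0),("jug",0)]:
        print(t,[(round(d["p"],2),np.round(d["uv"]),atz(c,d["uv"],z)[:2]) for d in landmark_of(c,t)[:6]])
E
```

```text
{'clock': 0.0, 'joint_pos': array([-1.256,  0.69 , -0.195,  1.566,  0.157,  0.903, -0.215]), 'qd': array([ 0.001, -0.   ,  0.001, -0.001, -0.002, -0.   , -0.001]), 'joint_torque': array([  0.   , -52.756,  -1.267, -15.343,  -0.053,   0.006,   0.   ]), 'position': array([0.173, 0.6  , 0.238]), 'tool_rot': array([-0.439, -3.111,  0.003]), 'wrist_force': array([1.008, 0.16 , 0.189]), 'torque': array([0.011, 0.025, 0.022]), 'grip_force': 0.0, 'gripper_width': 0.08816309580951312}
scene dict_keys(['pixels', 'camera_matrix', 'cam_to_world', 'shot']) [[542.467   0.    278.431]
 [  0.    542.467 204.558]
 [  0.      0.      1.   ]] [[ 0.369 -0.611  0.7    1.404]
 [ 0.929  0.234 -0.286 -0.42 ]
 [ 0.011  0.756  0.654  0.899]
 [ 0.     0.     0.     1.   ]]
rack [(0.85, array([341., 202.]), array([0.491, 0.124])), (0.15, array([378., 184.]), array([0.461, 0.25 ]))]
shaft_seat [(0.48, array([406., 168.]), array([0.502, 0.298])), (0.18, array([261., 247.]), array([ 0.633, -0.144])), (0.17, array([191., 236.]), array([ 0.546, -0.275]))]
spindle0 [(0.93, array([374., 186.]), array([0.492, 0.214])),
[... 2821 characters left out ...]
.]), array([ 0.257, -0.437])), (0.75, array([309., 172.]), array([ 0.618, -0.152]))]
mat [(0.93, array([313., 160.]), array([ 0.667, -0.166]))]
tray [(0.57, array([354., 233.]), array([ 0.476, -0.275]))]
roll_a [(0.89, array([187., 225.]), array([0.486, 0.152])), (0.86, array([269., 282.]), array([ 0.349, -0.058])), (0.71, array([159., 223.]), array([0.49 , 0.222])), (0.67, array([237., 223.]), array([0.492, 0.027])), (0.6, array([209., 271.]), array([0.372, 0.093]))]
mug [(0.84, array([391., 158.]), array([ 0.677, -0.374]))]
press [(0.73, array([253., 120.]), array([ 0.774, -0.006]))]
jug [(0.8, array([170., 126.]), array([0.752, 0.215])), (0.58, array([188., 222.]), array([0.495, 0.155]))]
```

View pics/scene0.png

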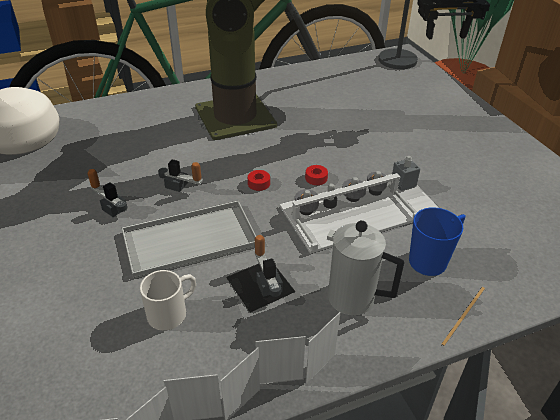

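View pics/top0.png

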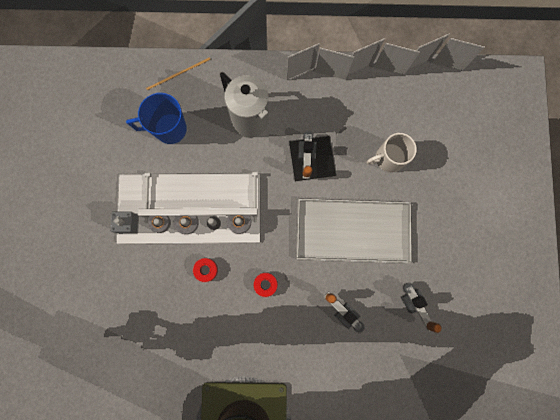

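The scene shows the crank on the mat (boss at 268,270 in scene, 307,150 in top) with its knob toward the robot. There are three grey rolls, at top px 159, 187 and 239, and the collar at 213 is empty. Red rolls and two other cranks are decoys.

```bash
cat > ov.py <<'E'
from h import *
def Tm(x,y,a): return lambda P:np.atleast_2d(P)@np.array([[np.cos(a),np.sin(a),0],[-np.sin(a),np.cos(a),0],[0,0,1]])+[x,y,0]
def box(x0,x1,y0,y1,z): return np.array([[x0,y0,z],[x1,y0,z],[x1,y1,z],[x0,y1,z],[x0,y0,z]])
def circ(x,y,z,rad): t=np.linspace(0,2*np.pi,33);return np.c_[x+rad*np.cos(t),y+rad*np.sin(t),0*t+z]
def rackw(bar=0): return [box(-.05,.13,-.15,.215,.01),box(-.025,.025,.16,.21,.07),box(.012+bar,.028+bar,-.13,.13,.068)]+[circ(0,y,.072,.009) for y in(-.099,-.033,.033,.099)]
def crankw(z=.0): return [box(-.022,.022,-.022,.022,z),box(-.04,.076,-.009,.009,z+.038),box(-.011,.011,-.011,.011,z+.075),circ(.065,0,z+.088,.011)]
def overlay(c,items,bb,s,name):
    x0,y0,x1,y1=bb;im=cv2.resize(c["pixels"][y0:y1,x0:x1,::-1],None,fx=s,fy=s,interpolation=cv2.INTER_CUBIC)
    for T,ls,col in items:
        for l in ls:
            p=((proj(c,T(l))-[x0,y0]+.5)*s-.5)
            cv2.polylines(im,[np.round(p*8).astype(int)],False,col,1,cv2.LINE_AA,3)
    return im
E
python3 - <<'E'
from ov import *
it=[(Tm(.493,.122,.03),rackw(),(0,0,255)),(Tm(.681,-.146,3.2),crankw(.003),(0,255,0)),(Tm(.67,-.163,.05),[box(-.055,.055,-.055,.055,.003)],(255,0,0)),(Tm(.48,-.272,.02),[box(-.0775,.0775,-.145,.145,.018)],(255,255,0))]
c=vision.camera("top");a=overlay(c,it,(105,125,425,275),2.5,"")
c=vision.camera("scene");b=overlay(c,it,(115,145,465,320),2.28,"")
w=800;b=b[:,:800];b=cv2.copyMakeBorder(b,0,0,0,max(0,800-b.shape[1]),0)
cv2.imwrite("pics/ov_t.png",a);cv2.imwrite("pics/ov_s.png",b)
E
```

```text
(no output)
```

View pics/ov_t.png

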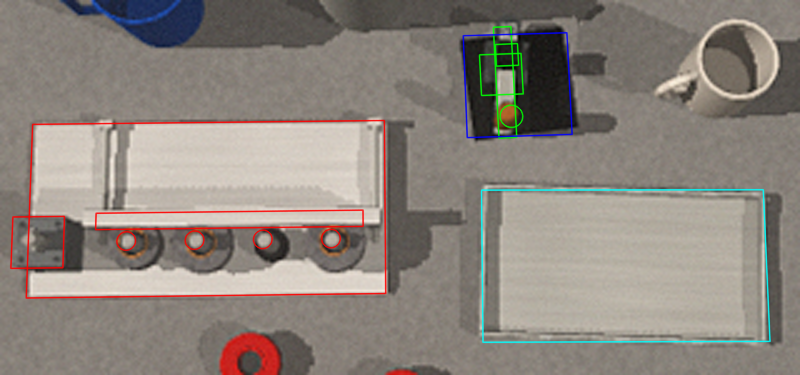

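View pics/ov_s.png

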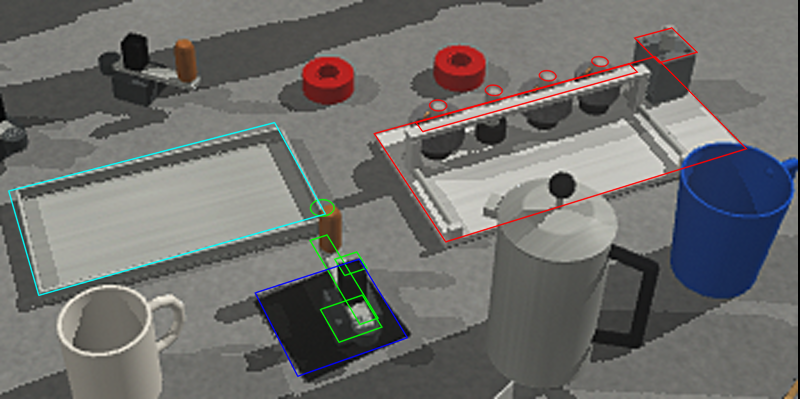

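```bash
cat > fit.py <<'E'
from ov import *
from scipy.optimize import minimize
from scipy.ndimage import map_coordinates
def dens(l,n=40): return np.concatenate([a+(b-a)*np.linspace(0.05,.95,n)[:,None] for a,b in zip(l[:-1],l[1:])])
def grad(c,sig):
    g=cv2.GaussianBlur(c["pixels"].astype(np.float32),(0,0),sig)
    return np.sqrt(sum(cv2.Sobel(g,cv2.CV_32F,*d)**2 for d in((1,0),(0,1))).sum(2))
def efit(cs,lines,x0):
    x=np.array(x0,float)
    P=np.concatenate([dens(l) if len(l)<10 else l for l in lines])
    for sig in(2,1):
        G=[grad(c,sig) for c in cs]
        def f(q):
            T=Tm(*q);return -sum(np.mean(np.sqrt(map_coordinates(g,proj(c,T(P)).T[::-1],order=1))) for c,g in zip(cs,G))
        x=minimize(f,x,method="Nelder-Mead",options=dict(initial_simplex=[x,x+[.004,0,0],x+[0,.004,0],x+[0,0,.03]],xatol=1e-5,fatol=1e-5)).x
    return x
def hull_mask(c,parts,T):
    m=np.zeros((420,560),np.uint8)
    for x0,x1,y0,y1,z0,z1 in parts:
        P=np.concatenate([box(x0,x1,y0,y1,z0)[:4],box(x0,x1,y0,y1,z1)[:4]])
        p=proj(c,T(P));cv2.fillConvexPoly(m,np.round(cv2.convexHull(p.astype(np.float32))*16).astype(np.int32),1,cv2.LINE_8,4)
    return m>0
def crank_parts(z): return [(-.022,.022,-.022,.022,z,z+.03),(-.049,.076,-.009,.009,z+.03,z+.038),(-.049,-.023,-.013,.013,z+.03,z+.045),(-.011,.011,-.011,.011,z+.038,z+.075),(.055,.075,-.010,.010,z+.04,z+.088)]
def sfit(cs,masks,parts,x0):
    x=np.array(x0,float)
    f=lambda q:-sum((h&m).sum()/(h|m).sum() for h,m in((hull_mask(c,parts,Tm(*q)),m) for c,m in zip(cs,masks)))
    for s in(1,.4): x=minimize(f,x,method="Nelder-Mead",options=dict(initial_simplex=[x,x+[.006*s,0,0],x+[0,.006*s,0],x+[0,0,.08*s]],xatol=1e-5,fatol=1e-5)).x
    return x,f(x)
def pick(c,thing,T,P):
    u=proj(c,T(P))[0];L=cut_out(c,thing)
    return min(L,key=lambda d:np.hypot(*(np.array(d["bbox"]).reshape(2,2).mean(0)-u)))["region"]
E
python3 - <<'E'
from fit import *
np.set_printoptions(precision=4,suppress=True)
C=[vision.camera(n) for n in("top","scene")]
rk=rackw()[:2]; mt=[box(-.055,.055,-.055,.055,.003)]; tr=[box(-.0775,.0775,-.145,.145,.018)]
rs=rackw()[2:]+rk
for nm,l,x0 in(("rack",rk,(.492,.122,.01)),("rackall",rs,(.492,.122,.01)),("mat",mt,(.67,-.163,.05)),("tray",tr,(.48,-.272,.02))):
    print(nm,efit(C,l,x0),efit(C[:1],l,x0),efit(C[1:],l,x0))
T=Tm(.681,-.146,3.14)
M=[pick(c,"crank",T,[0.02,0,.04]) for c in C]
for s in(slice(0,2),slice(0,1),slice(1,2)): print("crank",sfit(C[s],M[s],crank_parts(.003),(.681,-.146,3.14)))
for n,z in(("mug",.04),("roll_a",.03)): print([d["bbox"] for d in spot_in(C[0],n)])
E
```

```text
rack [0.4938 0.1198 0.0263] [0.4921 0.1191 0.0392] [0.4971 0.1196 0.029 ]
rackall [0.4954 0.12   0.028 ] [0.4938 0.1192 0.032 ] [0.4972 0.1207 0.0276]
mat [ 0.6727 -0.1637  0.1508] [ 0.6709 -0.1647  0.1592] [ 0.6741 -0.1628  0.1402]
tray [ 0.4876 -0.2697 -0.0125] [ 0.4807 -0.2704 -0.0136] [ 0.4854 -0.2682 -0.0171]
crank (array([ 0.6866, -0.148 ,  3.1114]), np.float64(-1.6692365587372242))
crank (array([ 0.687 , -0.148 ,  3.1349]), np.float64(-0.8445440956651719))
crank (array([ 0.6905, -0.1471,  3.0803]), np.float64(-0.8774954627949183))
[[369.2, 138.0, 418.9, 176.4]]
[[256.3, 270.3, 276.2, 296.8], [196.2, 256.2, 217.8, 282.7], [146.1, 213.0, 172.2, 232.0], [172.3, 217.9, 195.8, 233.4], [222.3, 213.7, 251.1, 235.8]]
```

```bash
cat > go.py <<'E'
from h import *
def delta(target,ydir=None):
    """total shift in tool axes (cm) and turn (deg, about tool z) to bring tool to target, tool y along ydir angle (world), done turn last"""
    s=r.sense();Rm=R.from_rotvec(s["tool_rot"]).as_matrix()
    d=Rm.T@(np.array(target)-s["position"])*100
    t=0
    if ydir is not None:
        v=Rm.T@[np.cos(ydir),np.sin(ydir),0];t=np.degrees(np.arctan2(-v[0],v[1]));t=(t+90)%180-90
    print("shift cm",np.round(d,2),"turn",round(t,1),"ydir",np.round(np.degrees(np.arctan2(Rm[1,1],Rm[0,1])),1),"j7",round(s["joint_pos"][6],2),"pos",np.round(s["position"],4),"F",np.round(s["wrist_force"],1),"w",round(s["gripper_width"],4),"clk",round(s["clock"],1))
E
python3 - <<'E'
from go import *
s=r.sense();print(R.from_rotvec(s["tool_rot"]).as_matrix().round(3))
delta((.687,-.148,.19),3.11+np.pi/2)
for n in("top","scene"):
    c=vision.camera(n);u=proj(c,[.490,.305,.09])[0].astype(int);print(u)
    a=c["pixels"][u[1]-16:u[1]+16,u[0]-18:u[0]+18,::-1];cv2.imwrite(f"pics/sh_{n}.png",cv2.resize(a,None,fx=11,fy=11,interpolation=cv2.INTER_CUBIC))
cv2.imwrite("pics/sh.png",np.hstack([cv2.imread("pics/sh_top.png"),cv2.imread("pics/sh_scene.png")]))
E
```

```text
[[-0.961  0.277 -0.   ]
 [ 0.277  0.961  0.   ]
 [ 0.     0.    -1.   ]]
shift cm [-70.11 -57.69   4.87] turn -14.3 ydir 73.9 j7 -0.22 pos [0.1732 0.6005 0.2387] F [-0.3  0.7  0.1] w 0.0882 clk 1.8
[117 219]
[407 158]
```

View pics/sh.png

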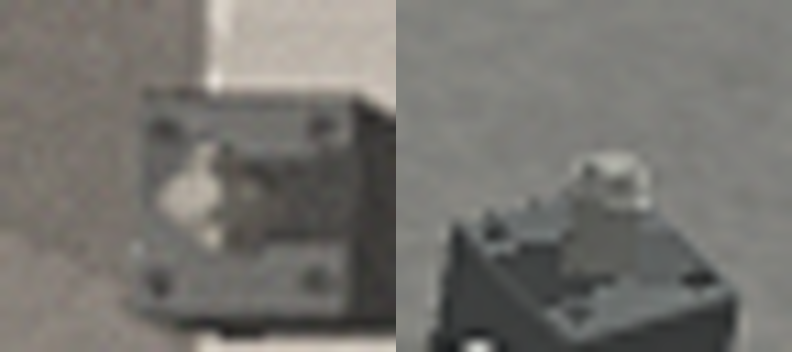

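The shaft shows as a diamond in the top crop, about 45° to the box (corners at crop px (205,145), (160,195), (210,245)).

Call:
{"api": "play_rows", "payload": {"series": [[-4.38,-3.6,0,0,0],[-4.38,-3.6,0,0,0],[-4.38,-3.6,0,0,0],[-4.38,-3.6,0,0,0],[-4.38,-3.6,0,0,0],[-4.38,-3.6,0,0,0],[-4.38,-3.6,0,0,0],[-4.38,-3.6,0,0,0]], "grip_force": 30}}

```text
clock: 2.9
position: [0.4312, 0.2254, 0.239]
tool_rot: [0.439, 3.11, 0.001]
wrist_force: [1.9, 0.3, -0.4]
gripper_width: 0.0881
grip_force: 0.0
```

Call:
{"api": "play_rows", "payload": {"series": [[-4.38,-3.6,0,0,0],[-4.38,-3.6,0,0,0],[-4.38,-3.6,0,0,0],[-4.38,-3.6,0,0,0],[-4.38,-3.6,0,0,0],[-4.38,-3.6,0,0,0],[-4.38,-3.6,0,-7.1,0],[-4.38,-3.6,0,-7.1,0]]}}

```text
clock: 3.9
position: [0.6931, -0.145, 0.2389]
tool_rot: [0.047, 3.141, -0.0]
wrist_force: [1.7, 0.5, -0.5]
gripper_width: 0.0884
grip_force: 0.0
```

```bash
python3 - <<'E'
from go import *
delta((.687,-.148,.044),3.11+np.pi/2)
from fit import *
C=[vision.camera(n) for n in("top","scene")]
for c in C:
    M=pick(c,"crank",Tm(.687,-.148,3.11),[0.02,0,.04])
    print(sfit([c],[M],crank_parts(.003),(.687,-.148,3.11)))
E
```

```text
shift cm [ 0.6  -0.32 19.49] turn 0.1 ydir 88.3 j7 1.47 pos [ 0.6931 -0.145   0.2389] F [ 1.7  0.5 -0.5] w 0.0884 clk 3.9
(array([ 0.68851832, -0.14872308,  3.08877294]), np.float64(-0.7919762258543833))
(array([ 0.6897504 , -0.14852633,  3.08717919]), np.float64(-0.8354545454545454))
```

Call:
{"api": "play_rows", "payload": {"series": [[0.5,-0.35,4.5,0,0],[0,0,5,0,0],[0,0,5,0,0],[0,0,3,0,0],[0,0,2,0,0],[0,0,0,0,0]]}}

```text
clock: 4.85
position: [0.6863, -0.1448, 0.0429]
tool_rot: [-0.05, -3.139, -0.001]
wrist_force: [0.1, -0.0, 0.9]
gripper_width: 0.088
grip_force: 0.0
```

Call:
{"api": "play_rows", "payload": {"series": [[0,0,0,0,1],[0,0,0,0,1],[0,0,0,0,1],[0,0,0,0,1],[0,0,0,0,1],[0,0,0,0,1]], "grip_force": 45}}

```text
clock: 5.6
position: [0.6873, -0.1461, 0.0437]
tool_rot: [-0.052, -3.141, -0.0]
wrist_force: [0.9, -0.6, 0.1]
gripper_width: 0.0301
grip_force: 0.0
```

Call:
{"api": "play_rows", "payload": {"series": [[0,0,-2,0,1],[0,0,-4,0,1],[0,0,-5,0,1],[0,0,-6,0,1],[0,0,-5,0,1],[0,0,0,0,1]]}}

```text
clock: 6.35
position: [0.6899, -0.146, 0.2695]
tool_rot: [0.052, 3.131, -0.001]
wrist_force: [0.1, 0.1, -3.9]
gripper_width: 0.0217
grip_force: 44.7
```

```bash
python3 - <<'E'
from go import *
delta((.490,.305,.20),np.radians(137+90))
delta((.490,.305,.20),np.radians(227+90))
c=vision.camera("scene");save(c,"lift")
E
```

```text
shift cm [21.55 44.42  6.71] turn 41.1 ydir 88.1 j7 1.47 pos [ 0.6899 -0.146   0.2695] F [ 0.1  0.1 -3.9] w 0.0217 clk 6.3
shift cm [21.55 44.42  6.71] turn -48.9 ydir 88.1 j7 1.47 pos [ 0.6899 -0.146   0.2695] F [ 0.1  0.1 -3.9] w 0.0217 clk 6.3
```

View pics/lift.png

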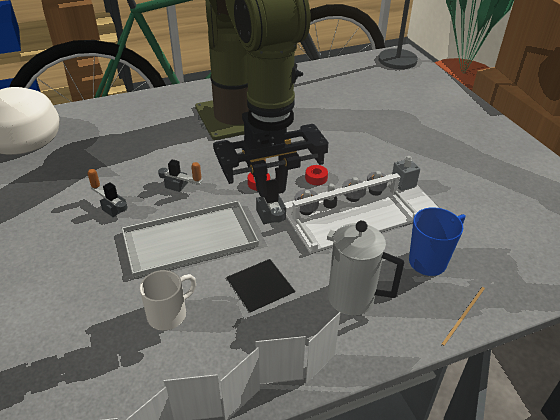

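The crank is in the gripper (around px 270,205) and the mat is empty.

Call:
{"api": "play_rows", "payload": {"series": [[2.69,5.55,0,0,1],[2.69,5.55,0,0,1],[2.69,5.55,0,0,1],[2.69,5.55,0,0,1],[2.69,5.55,0,0,1],[2.69,5.55,0,0,1],[2.69,5.55,0,0,1],[2.69,5.55,0,0,1]]}}

```text
clock: 7.4
position: [0.4845, 0.305, 0.2614]
tool_rot: [-0.052, -3.137, 0.005]
wrist_force: [-0.5, 0.7, -3.5]
gripper_width: 0.0218
grip_force: 44.7
```

Call:
{"api": "play_rows", "payload": {"series": [[0,0,2,10.3,1],[0,0,2,10.3,1],[0,0,2,10.3,1],[0,0,0,10.2,1],[0,0,0,0,1],[0,0,0,0,1]]}}

```text
clock: 8.15
position: [0.4863, 0.3044, 0.2029]
tool_rot: [-1.146, -2.924, 0.002]
wrist_force: [0.6, 0.2, -3.2]
gripper_width: 0.0217
grip_force: 44.8
```

```bash
cat > look.py <<'E'
from fit import *
from go import delta
np.set_printoptions(precision=4,suppress=True)
C=[vision.camera(n) for n in("top","scene")]
s=r.sense();p=s["position"];print(s["tool_rot"],s["torque"])
delta((.490,.305,.20),np.radians(137+90))
z0=p[2]-.041;u=[];n=["top","scene"]
it=[(Tm(.4954,.12,.03),rackw(),(0,0,255)),(Tm(p[0],p[1],np.radians(137)),crankw(z0),(0,255,0))]
ims=[]
for c in C:
    q=proj(c,[.49,.305,.14])[0].astype(int);x0=max(q[0]-45,0);ims.append(overlay(c,it,(x0,q[1]-60,x0+90,q[1]+60),4.4,""))
cv2.imwrite("pics/look.png",np.hstack(ims))
E
python3 look.py
```

```text
[-1.1482 -2.9237  0.0005] [ 0.0473  0.0709 -0.0007]
shift cm [-0.21  0.26  0.35] turn 0.1 ydir 47.1 j7 0.08 pos [0.4867 0.3045 0.2035] F [ 0.4 -0.2 -3.8] w 0.0212 clk 8.2
```

View pics/look.png

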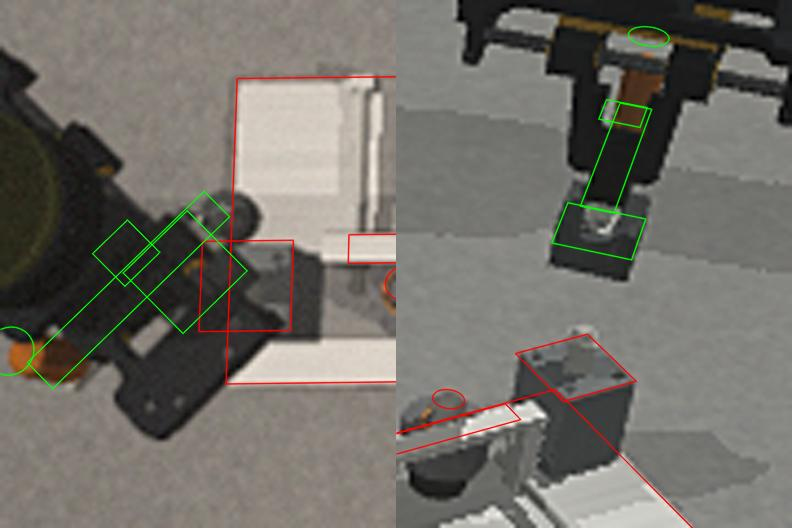

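In the scene crop the hub (590,235) sits about 10-14 mm lower than assumed, because the boss is gripped near its top. The gearbox outline fits well. I'll lower it close to the nose.

Call:
{"api": "play_rows", "payload": {"series": [[-0.2,0.25,2,0,1],[0,0,1.8,0,1],[0,0,0,0,1],[0,0,0,0,1]]}}

```text
clock: 8.75
position: [0.4904, 0.3055, 0.1664]
tool_rot: [1.15, 2.923, 0.002]
wrist_force: [-0.1, -0.6, -4.7]
gripper_width: 0.0215
grip_force: 44.8
```

```bash
sed -i 's/p\[2\]-.041/p[2]-.055/' look.py; python3 look.py
```

```text
[1.1505 2.9224 0.0025] [-0.0514 -0.0095 -0.0096]
shift cm [ 0.   -0.08 -3.34] turn 0.0 ydir 47.0 j7 0.07 pos [0.4906 0.3056 0.1666] F [-0.5  0.5 -4.4] w 0.0216 clk 8.8
```

View pics/look.png

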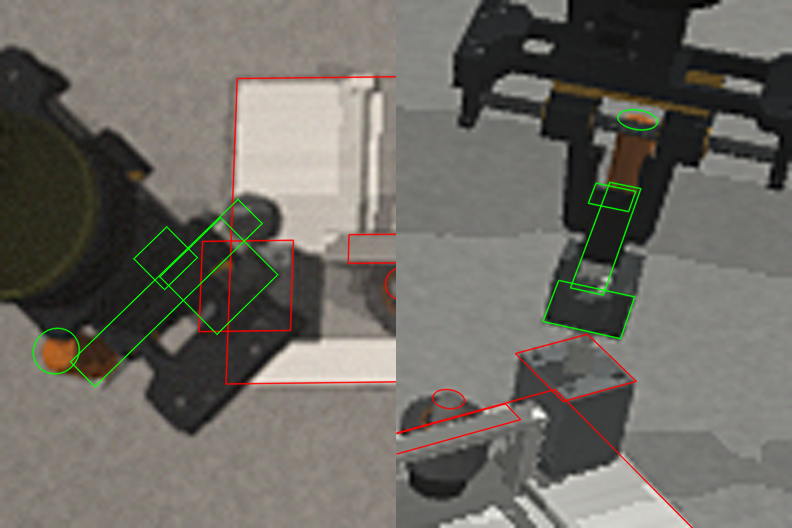

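The model now matches both views, with the hub underside about 55 mm below the TCP. Lowering carefully.

Call:
{"api": "play_rows", "payload": {"series": [[0,-0.05,1.0,0,1],[0,0,0.5,0,1],[0,0,0.4,0,1],[0,0,0.3,0,1],[0,0,0,0,1]]}}

```text
clock: 9.48
position: [0.4895, 0.3054, 0.1448]
tool_rot: [-1.15, -2.923, -0.001]
wrist_force: [-2.9, -2.2, 6.5]
gripper_width: 0.0217
grip_force: 44.9
```

Call:
{"api": "play_rows", "payload": {"series": [[0,0,0.3,0,1],[0,0,0.3,0,1],[0,0,0,0,1]]}}

```text
clock: 9.85
position: [0.4895, 0.3056, 0.1379]
tool_rot: [-1.15, -2.923, -0.002]
wrist_force: [-1.3, 1.5, -3.3]
gripper_width: 0.0215
grip_force: 44.8
```

Call:
{"api": "play_rows", "payload": {"series": [[0,0,0.4,0,1],[0,0,0.4,0,1],[0,0,0.3,0,1],[0,0,0.2,0,1],[0,0,0,0,1]]}}

```text
clock: 10.48
position: [0.4894, 0.3056, 0.1249]
tool_rot: [-1.15, -2.923, -0.001]
wrist_force: [-3.6, 3.4, -0.4]
gripper_width: 0.0216
grip_force: 44.8
```

Call:
{"api": "play_rows", "payload": {"series": [[0,0,0.2,0,1],[0,0,0.2,0,1],[0,0,0,0,1]]}}

```text
clock: 10.85
position: [0.489, 0.3059, 0.1245]
tool_rot: [1.15, 2.923, 0.003]
wrist_force: [-10.7, 0.5, 29.0]
gripper_width: 0.0216
grip_force: 44.9
```

Call:
{"api": "play_rows", "payload": {"series": [[0,0,0.2,0,1],[0,0,0.2,0,1],[0,0,0,0,1]]}}

```text
clock: 11.22
position: [0.4886, 0.3059, 0.1235]
tool_rot: [1.15, 2.923, 0.003]
wrist_force: [-17.8, -3.3, 54.4]
gripper_width: 0.0215
grip_force: 45.0
```

Seated at TCP z≈0.1245. Relieving the load, releasing and rising.

Call:
{"api": "play_rows", "payload": {"series": [[0,0,-0.4,0,1],[0,0,0,0,0],[0,0,0,0,0],[0,0,0,0,0],[0,0,0,0,0],[0,0,-2,0,0],[0,0,-3,0,0],[0,0,-2,0,0]]}}

```text
clock: 12.22
position: [0.4901, 0.3049, 0.1916]
tool_rot: [1.151, 2.923, 0.001]
wrist_force: [-0.0, -0.2, 0.4]
gripper_width: 0.0878
grip_force: 0.0
```

```bash
python3 - <<'E'
from fit import *
from go import delta
C=[vision.camera(n) for n in("top","scene")]
a=np.radians(137)
delta((.489+.065*np.cos(a),.306+.065*np.sin(a),.119))
ims=[]
it=[(Tm(.489,.306,a),crankw(.07),(0,255,0))]
for c in C:
    print([(round(d["p"],2),atz(c,d["uv"],.138)[:2].round(4)) for d in landmark_of(c,"crank_knob")[:4]])
    q=proj(c,[.48,.305,.12])[0].astype(int);x0=max(q[0]-45,0);ims.append(overlay(c,it,(x0,q[1]-60,x0+90,q[1]+60),4.4,""))
cv2.imwrite("pics/seat.png",np.hstack(ims))
E
```

```text
shift cm [ 6.69 -0.14  7.34] turn 0 ydir 47.0 j7 0.08 pos [0.491  0.3055 0.1925] F [ 1.  -0.6 -0.3] w 0.0882 clk 12.3
[(0.97, array([ 0.2592, -0.4192])), (0.93, array([ 0.3213, -0.1994])), (0.7, array([0.4349, 0.3499]))]
[(0.78, array([ 0.3512, -0.445 ])), (0.68, array([0.4681, 0.3468])), (0.67, array([ 0.4022, -0.2232]))]
```

View pics/seat.png

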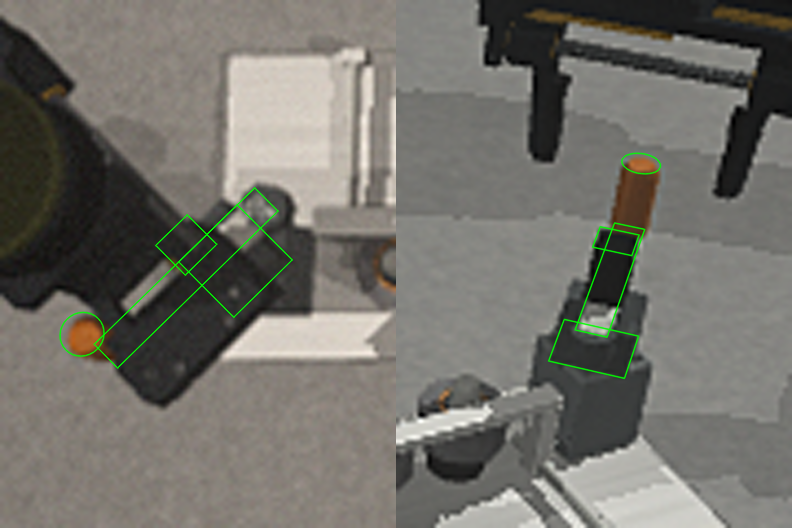

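The crank is seated: the model matches the knob at (85,337) in top and (640,160) in scene. Next I grip the knob.

Call:
{"api": "play_rows", "payload": {"series": [[3.3,-0.08,0,0,0],[3.27,-0.07,0,0,0],[0,0,3,0,0],[0,0,3,0,0],[0,0,1.1,0,0],[0,0,0,0,0]]}}

```text
clock: 13.18
position: [0.4402, 0.348, 0.1187]
tool_rot: [-1.151, -2.922, 0.003]
wrist_force: [0.8, 0.6, -0.2]
gripper_width: 0.0879
grip_force: 0.0
```

Call:
{"api": "play_rows", "payload": {"series": [[0,0,0,0,1],[0,0,0,0,1],[0,0,0,0,1],[0,0,0,0,1],[0,0,0,0,1],[0,0,0,0,1],[0,0,0,0,1],[0,0,0,0,1]], "grip_force": 40}}

```text
clock: 14.18
position: [0.4407, 0.3487, 0.1197]
tool_rot: [1.151, 2.923, 0.0]
wrist_force: [0.1, 0.1, -0.6]
gripper_width: 0.0213
grip_force: 40.0
```

```bash
python3 - <<'E'
from go import *
s=r.sense();p=s["position"];a0=np.arctan2(p[1]-.305,p[0]-.49);print(np.degrees(a0),np.hypot(p[0]-.49,p[1]-.305));delta(p)
Rm=R.from_rotvec(s["tool_rot"]).as_matrix()
a=np.radians(137-22.5*np.arange(17));P=np.c_[.49+.065*np.cos(a),.305+.065*np.sin(a),0*a+p[2]]
print(((np.diff(P,axis=0)@Rm)*100).round(2).tolist())
E
```

```text
138.49028924802582 0.06587056167800247
shift cm [0. 0. 0.] turn 0 ydir 47.0 j7 -0.05 pos [0.4407 0.3487 0.1197] F [ 0.1  0.1 -0.6] w 0.0213 clk 14.2
[[-0.5, 2.49, 0.0], [-1.41, 2.11, 0.0], [-2.11, 1.41, 0.0], [-2.49, 0.49, -0.0], [-2.49, -0.5, -0.0], [-2.11, -1.41, -0.0], [-1.41, -2.11, -0.0], [-0.49, -2.49, -0.0], [0.5, -2.49, -0.0], [1.41, -2.11, -0.0], [2.11, -1.41, -0.0], [2.49, -0.49, 0.0], [2.49, 0.5, 0.0], [2.11, 1.41, 0.0], [1.41, 2.11, 0.0], [0.49, 2.49, 0.0]]
```

Call:
{"api": "play_rows", "payload": {"series": [[-0.5,2.49,0,0,1],[-1.41,2.11,0,0,1],[-2.11,1.41,0,0,1],[-2.49,0.5,0,0,1]]}}

```text
clock: 14.68
position: [0.5311, 0.3552, 0.1198]
tool_rot: [-1.145, -2.921, -0.005]
wrist_force: [-4.2, 2.3, 1.6]
gripper_width: 0.0207
grip_force: 40.0
```

Call:
{"api": "play_rows", "payload": {"series": [[-2.49,-0.5,0,0,1],[-2.11,-1.41,0,0,1],[-1.41,-2.11,0,0,1],[-0.5,-2.49,0,0,1]]}}

```text
clock: 15.18
position: [0.5372, 0.2615, 0.1199]
tool_rot: [1.151, 2.922, 0.009]
wrist_force: [-0.4, 6.3, -4.5]
gripper_width: 0.0209
grip_force: 40.0
```

```bash
cat > chk.py <<'E'
from fit import *
s=r.sense();p=s["position"];v=p[:2]-[.49,.305];print(np.degrees(np.arctan2(v[1],v[0])).round(1),np.hypot(*v).round(4),s["position"].round(4),s["wrist_force"].round(1),s["tool_rot"].round(3),s["gripper_width"])
c=vision.camera("top");g=grad(c,1)
def sc(b):
    T=Tm(.4938,.1192,.032);P=np.concatenate([dens(np.array([[x+b,-.12,.068],[x+b,.13,.068]]),60) for x in(.012,.028)])
    return np.mean(np.sqrt(map_coordinates(g,proj(c,T(P)).T[::-1],order=1)))
B=np.arange(0,.095,.001);S=[sc(b) for b in B];i=np.argsort(S)[::-1][:4];print("bar mm",(B[i]*1000).round(),np.array(S)[i].round(1))
save(c,"wind")
E
python3 chk.py
```

```text
-42.7 0.0642 [0.5372 0.2615 0.1199] [-0.4  6.3 -4.5] [1.151 2.922 0.009] 0.020888995501505754
bar mm [16. 15. 14. 17.] [11.8 11.8 11.5 11.2]
```

Winding works. I'll do two more full turns.

Call:
{"api": "play_rows", "payload": {"series": [[0.5,-2.49,0,0,1],[1.41,-2.11,0,0,1],[2.11,-1.41,0,0,1],[2.49,-0.5,0,0,1],[2.49,0.5,0,0,1],[2.11,1.41,0,0,1],[1.41,2.11,0,0,1],[0.5,2.49,0,0,1]]}}

```text
clock: 16.23
position: [0.4385, 0.3472, 0.1195]
tool_rot: [-1.149, -2.922, 0.01]
wrist_force: [-0.3, -6.4, 1.1]
gripper_width: 0.0206
grip_force: 40.0
```

Call:
{"api": "play_rows", "payload": {"series": [[-0.5,2.49,0,0,1],[-1.41,2.11,0,0,1],[-2.11,1.41,0,0,1],[-2.49,0.5,0,0,1],[-2.49,-0.5,0,0,1],[-2.11,-1.41,0,0,1],[-1.41,-2.11,0,0,1],[-0.5,-2.49,0,0,1]]}}

```text
clock: 17.23
position: [0.5372, 0.2615, 0.12]
tool_rot: [1.151, 2.922, 0.008]
wrist_force: [-1.5, 6.1, -3.0]
gripper_width: 0.0205
grip_force: 40.0
```

Call:
{"api": "play_rows", "payload": {"series": [[0.5,-2.49,0,0,1],[1.41,-2.11,0,0,1],[2.11,-1.41,0,0,1],[2.49,-0.5,0,0,1],[2.49,0.5,0,0,1],[2.11,1.41,0,0,1],[1.41,2.11,0,0,1],[0.5,2.49,0,0,1]]}}

```text
clock: 18.23
position: [0.4385, 0.3471, 0.1195]
tool_rot: [-1.149, -2.922, 0.01]
wrist_force: [-0.4, -6.4, 1.6]
gripper_width: 0.0207
grip_force: 40.0
```

Call:
{"api": "play_rows", "payload": {"series": [[-0.5,2.49,0,0,1],[-1.41,2.11,0,0,1],[-2.11,1.41,0,0,1],[-2.49,0.5,0,0,1],[-2.49,-0.5,0,0,1],[-2.11,-1.41,0,0,1],[-1.41,-2.11,0,0,1],[-0.5,-2.49,0,0,1]]}}

```text
clock: 19.23
position: [0.5372, 0.2615, 0.12]
tool_rot: [1.15, 2.922, 0.008]
wrist_force: [-1.3, 6.0, -3.3]
gripper_width: 0.0207
grip_force: 40.0
```

```bash
python3 chk.py
```

```text
-42.7 0.0642 [0.5372 0.2615 0.12  ] [-1.3  6.  -3.3] [1.15  2.922 0.008] 0.020695839931823702
bar mm [87. 88. 86. 89.] [14.9 14.9 14.2 14. ]
```

Call:
{"api": "play_rows", "payload": {"series": [[0.5,-2.49,0,0,1],[1.41,-2.11,0,0,1],[2.11,-1.41,0,0,1],[2.49,-0.5,0,0,1]]}}

```text
clock: 19.77
position: [0.446, 0.2566, 0.12]
tool_rot: [1.153, 2.919, 0.003]
wrist_force: [7.5, 2.6, -6.3]
gripper_width: 0.0207
grip_force: 40.0
```

Call:
{"api": "play_rows", "payload": {"series": [[2.49,0.5,0,0,1],[2.11,1.41,0,0,1]]}}

```text
clock: 20.02
position: [0.4238, 0.3005, 0.1197]
tool_rot: [1.153, 2.921, -0.005]
wrist_force: [6.8, -4.9, -3.3]
gripper_width: 0.0207
grip_force: 40.0
```

Call:
{"api": "play_rows", "payload": {"series": [[0.75,1.0,0,0,1],[0.66,1.1,0,0,1]]}}

```text
clock: 20.27
position: [0.4268, 0.3255, 0.1196]
tool_rot: [-1.152, -2.922, 0.006]
wrist_force: [1.3, -5.5, 1.3]
gripper_width: 0.021
grip_force: 40.0
```

```bash
python3 chk.py
```

```text
162.0 0.0664 [0.4268 0.3255 0.1196] [ 1.3 -5.5  1.3] [-1.152 -2.922  0.006] 0.021034583417296592
bar mm [86. 85. 87. 84.] [19.  18.6 18.4 17.2]
```

Call:
{"api": "play_rows", "payload": {"series": [[0.36,1.2,0,0,1],[0.12,0.6,0,0,1],[0,0,0,0,1],[0,0,0,0,1]]}}

```text
clock: 20.82
position: [0.4364, 0.3437, 0.1198]
tool_rot: [1.151, 2.923, 0.002]
wrist_force: [0.4, -1.7, -0.2]
gripper_width: 0.0208
grip_force: 40.0
```

```bash
python3 chk.py; python3 - <<'E'
from ov import *
c=vision.camera("top");a=overlay(c,[(Tm(.4938,.1192,.032),rackw(.087),(0,0,255))],(105,165,275,255),4.6,"");cv2.imwrite("pics/wound.png",a)
E
```

```text
144.2 0.0661 [0.4364 0.3437 0.1198] [ 0.4 -1.7 -0.2] [1.151e+00 2.923e+00 2.000e-03] 0.02084683887573509
bar mm [86. 87. 88. 85.] [19.1 19.1 18.1 17.9]
```

View pics/wound.png

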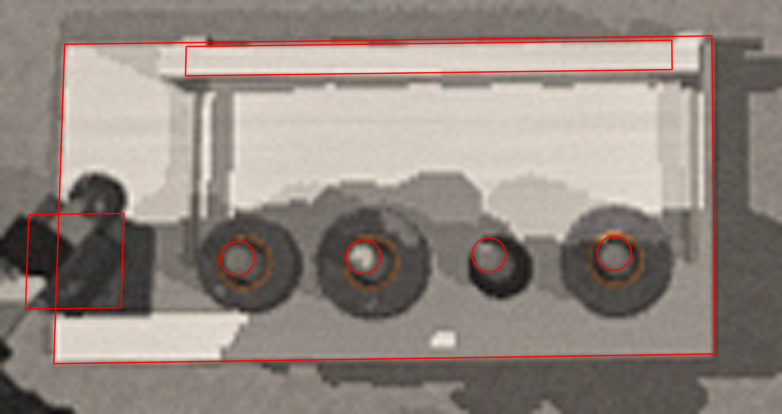

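The bar is all the way back, on the predicted outline at (430,57). One small push to confirm the stop, then release.

Call:
{"api": "play_rows", "payload": {"series": [[-0.1,0.5,0,0,1],[0,0,0,0,1],[0,0,0,0,1]]}}

```text
clock: 21.3
position: [0.4393, 0.3471, 0.1198]
tool_rot: [-1.149, -2.923, -0.001]
wrist_force: [-4.7, 0.7, 2.7]
gripper_width: 0.0207
grip_force: 40.0
```

Call:
{"api": "play_rows", "payload": {"series": [[0.1,-0.4,0,0,1],[0,0,0,0,0],[0,0,0,0,0],[0,0,0,0,0],[0,0,0,0,0],[0,0,-3,0,0],[0,0,-4,0,0],[0,0,0,0,0]]}}

```text
clock: 22.3
position: [0.4383, 0.3453, 0.1924]
tool_rot: [1.151, 2.92, 0.009]
wrist_force: [1.2, 0.4, 0.2]
gripper_width: 0.0874
grip_force: 0.0
```

```bash
python3 - <<'E'
from fit import *
from go import delta
np.set_printoptions(precision=4,suppress=True)
C=[vision.camera(n) for n in("top","scene")]
M=[pick(c,"crank",Tm(.49,.305,2.5),[0.02,0,.11]) for c in C]
for s in(slice(0,2),slice(0,1),slice(1,2)): print("crank",sfit(C[s],M[s],crank_parts(.07),(.49,.305,2.5)))
ims=[]
it=[(Tm(.49,.305,np.radians(142)),crankw(.07),(0,255,0))]
for c in C:
    q=proj(c,[.48,.305,.12])[0].astype(int);x0=max(q[0]-45,0);ims.append(overlay(c,it,(x0,q[1]-60,x0+90,q[1]+60),4.4,""))
cv2.imwrite("pics/seat2.png",np.hstack(ims))
delta((.49,.305,.113),np.radians(142-90))
E
```

```text
crank (array([0.4888, 0.3054, 2.4804]), np.float64(-1.6730053610394693))
crank (array([0.4893, 0.3029, 2.495 ]), np.float64(-0.7652347652347652))
crank (array([0.4918, 0.3042, 2.4874]), np.float64(-0.9231884057971015))
shift cm [-6.56  0.87  7.57] turn -5.0 ydir 47.0 j7 -0.0 pos [0.4361 0.3435 0.1887] F [-0.2  0.4  0.5] w 0.0883 clk 22.5
```

View pics/seat2.png

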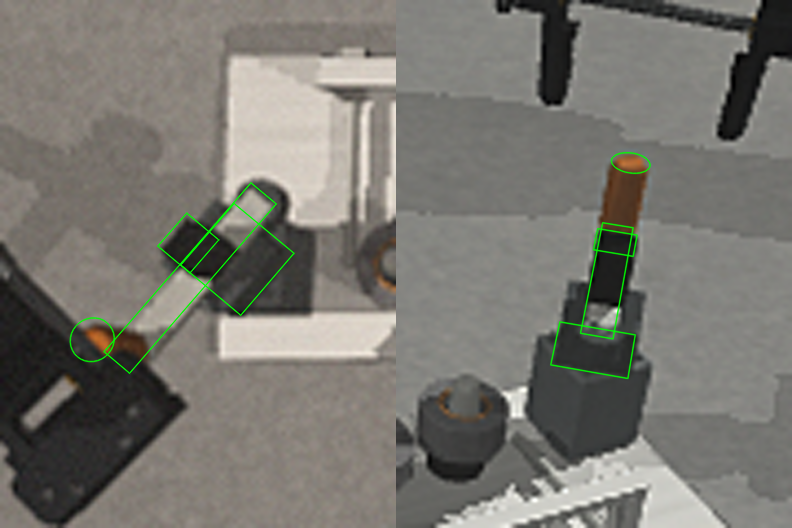

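Call:
{"api": "play_rows", "payload": {"series": [[-3.28,0.43,0,0,0],[-3.28,0.43,0,0,0],[0,0,2.5,-5,0],[0,0,3,0,0],[0,0,2.2,0,0],[0,0,0,0,0]]}}

```text
clock: 23.25
position: [0.4889, 0.3044, 0.1103]
tool_rot: [-1.021, -2.968, 0.007]
wrist_force: [0.0, -0.6, -0.2]
gripper_width: 0.0883
grip_force: 0.0
```

Call:
{"api": "play_rows", "payload": {"series": [[0,0,0,0,1],[0,0,0,0,1],[0,0,0,0,1],[0,0,0,0,1],[0,0,0,0,1],[0,0,0,0,1],[0,0,0,0,1],[0,0,0,0,1]], "grip_force": 50}}

```text
clock: 24.25
position: [0.4903, 0.3052, 0.1126]
tool_rot: [-1.023, -2.97, 0.001]
wrist_force: [-1.5, -1.3, 1.4]
gripper_width: 0.0217
grip_force: 49.8
```

Call:
{"api": "play_rows", "payload": {"series": [[0,0,-0.5,0,1],[0,0,-1,0,1],[0,0,-1,0,1],[0,0,-1.5,0,1],[0,0,-3,0,1],[0,0,-4,0,1],[0,0,-4,0,1],[0,0,0,0,1]]}}

```text
clock: 25.25
position: [0.4923, 0.3069, 0.2665]
tool_rot: [1.021, 2.966, 0.011]
wrist_force: [0.5, -0.2, -5.1]
gripper_width: 0.0219
grip_force: 49.9
```

```bash
python3 - <<'E'
from go import *
delta((.6727,-.1637,.27),np.radians(90))
delta((.66,-.1637,.27),np.radians(90))
E
```

```text
shift cm [-43.19 -25.97  -0.46] turn -38.0 ydir 52.0 j7 0.18 pos [0.4923 0.3069 0.2665] F [ 0.5 -0.2 -5.1] w 0.0219 clk 25.2
shift cm [-42.19 -26.75  -0.47] turn -38.0 ydir 52.0 j7 0.18 pos [0.4923 0.3069 0.2665] F [ 0.5 -0.2 -5.1] w 0.0219 clk 25.2
```

Call:
{"api": "play_rows", "payload": {"series": [[-4.8,-2.88,0,0,1],[-4.8,-2.88,0,0,1],[-4.8,-2.88,0,0,1],[-4.8,-2.88,0,0,1],[-4.8,-2.88,0,0,1],[-4.8,-2.88,0,0,1],[-4.8,-2.88,0,0,1],[-4.8,-2.88,0,0,1]]}}

```text
clock: 26.25
position: [0.6507, -0.1139, 0.2608]
tool_rot: [-1.021, -2.968, 0.001]
wrist_force: [0.1, 1.3, -3.1]
gripper_width: 0.0216
grip_force: 49.9
```

Call:
{"api": "play_rows", "payload": {"series": [[-4.79,-2.93,0,0,1],[0,0,0,-9.5,1],[0,0,2,-9.5,1],[0,0,4,-9.5,1],[0,0,4,-9.5,1],[0,0,4,0,1],[0,0,3,0,1],[0,0,2,0,1]]}}

```text
clock: 27.25
position: [0.669, -0.1646, 0.0694]
tool_rot: [0.001, -3.137, -0.001]
wrist_force: [0.3, -0.6, -4.5]
gripper_width: 0.0218
grip_force: 49.9
```

```bash
python3 - <<'E'
from go import *
delta((.6727,-.1637,.0455),np.radians(90))
E
```

```text
shift cm [-0.38  0.09  2.39] turn 0.0 ydir 90.0 j7 1.47 pos [ 0.669  -0.1646  0.0694] F [ 0.3 -0.6 -4.5] w 0.0218 clk 27.2
```

Call:
{"api": "play_rows", "payload": {"series": [[-0.3,0.1,1,0,1],[0,0,0.8,0,1],[0,0,0.4,0,1],[0,0,0.2,0,1],[0,0,0,0,1]]}}

```text
clock: 27.88
position: [0.6743, -0.164, 0.0491]
tool_rot: [-0.0, 3.141, -0.0]
wrist_force: [-0.3, 0.0, -4.2]
gripper_width: 0.0214
grip_force: 49.9
```

Call:
{"api": "play_rows", "payload": {"series": [[0,0,0.1,0,1],[0,0,0,0,1]]}}

```text
clock: 28.12
position: [0.6741, -0.1639, 0.0479]
tool_rot: [-0.0, 3.141, 0.0]
wrist_force: [-0.2, -0.0, -3.0]
gripper_width: 0.0219
grip_force: 49.9
```

Call:
{"api": "play_rows", "payload": {"series": [[0,0,0.15,0,1],[0,0,0.1,0,1],[0,0,0,0,1]]}}

```text
clock: 28.5
position: [0.6742, -0.164, 0.0457]
tool_rot: [-0.0, 3.141, -0.0]
wrist_force: [-1.8, 0.5, 0.8]
gripper_width: 0.0218
grip_force: 49.8
```

Call:
{"api": "play_rows", "payload": {"series": [[0,0,0.15,0,1],[0,0,0,0,1]]}}

```text
clock: 28.75
position: [0.6743, -0.1641, 0.0456]
tool_rot: [0.0, 3.141, -0.001]
wrist_force: [-4.6, 0.6, 9.2]
gripper_width: 0.0219
grip_force: 49.8
```

Call:
{"api": "play_rows", "payload": {"series": [[0,0,0,0,0],[0,0,0,0,0],[0,0,0,0,0],[0,0,0,0,0],[0,0,0,0,0],[0,0,-5,0,0],[0,0,-6,0,0],[0,0,-6,0,0]]}}

```text
clock: 29.75
position: [0.6739, -0.1639, 0.2153]
tool_rot: [0.001, -3.141, -0.0]
wrist_force: [0.5, 0.3, 0.2]
gripper_width: 0.0881
grip_force: 0.0
```

Call:
{"api": "play_rows", "payload": {"series": [[3.5,3.7,0,0,0],[3.5,3.7,0,0,0],[3.5,3.7,0,0,0],[3.5,3.7,0,0,0],[3.5,3.7,0,0,0],[0,0,0,10,0],[0,0,0,10,0],[0,0,0,10,0]]}}

```text
clock: 30.75
position: [0.4991, 0.0213, 0.2139]
tool_rot: [0.821, 3.032, 0.001]
wrist_force: [-0.4, 1.3, 0.1]
gripper_width: 0.0882
grip_force: 0.0
```

Call:
{"api": "play_rows", "payload": {"series": [[0,0,0,10,0],[0,0,0,10,0],[0,0,0,10,0],[0,0,0,10,0],[0,0,0,10,0],[0,0,0,8.5,0],[0,0,0,0,0]]}}

```text
clock: 31.62
position: [0.4991, 0.0213, 0.2138]
tool_rot: [2.19, 2.252, 0.0]
wrist_force: [0.3, -0.6, 0.3]
gripper_width: 0.0882
grip_force: 0.0
```

```bash
python3 - <<'E'
from fit import *
from go import delta
np.set_printoptions(precision=4,suppress=True)
delta((.4975,.0208,.025),.03)
C=[vision.camera(n) for n in("top","scene")]
ims=[]
it=[(Tm(.673,-.164,np.pi),crankw(.003),(0,255,0)),(Tm(.4945,.1198,.03),[circ(0,y,.03,.03) for y in(.099,.033,-.099)],(0,0,255)),(Tm(.483,-.27,-.015),[box(-.0775,.0775,-.145,.145,.018)],(255,255,0))]
a=overlay(C[0],it,(105,125,425,275),2.5,"");b=overlay(C[1],it,(115,160,465,280),2.28,"")
cv2.imwrite("pics/ov2.png",np.vstack([a,cv2.copyMakeBorder(b[:,:800][:225],0,0,0,max(0,800-b.shape[1]),0)]))
E
```

```text
shift cm [-0.04 -0.17 18.88] turn -0.1 ydir 1.6 j7 0.05 pos [0.4991 0.0213 0.2138] F [ 0.3 -0.6  0.3] w 0.0882 clk 31.6
```

View pics/ov2.png

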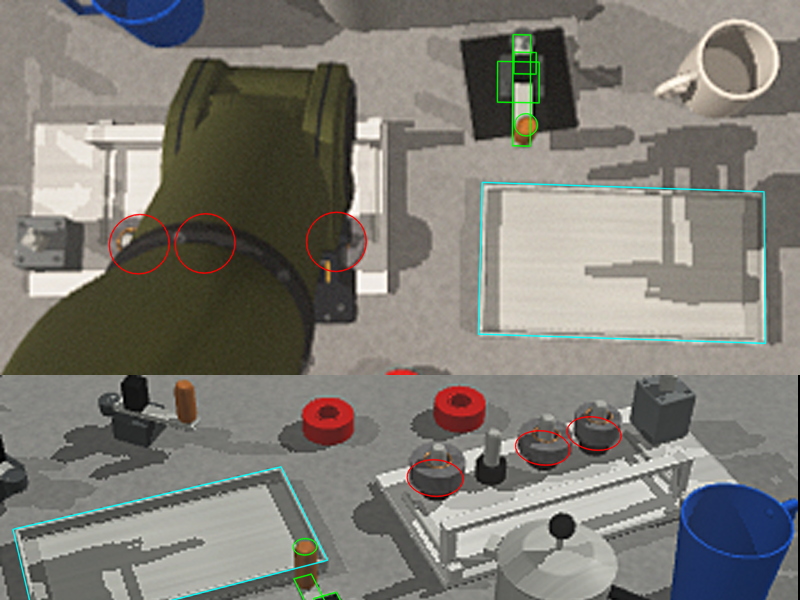

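The crank stands in the middle of the mat at (520,80) in the top crop, and the rolls sit where expected. Picking the first roll.

Call:
{"api": "play_rows", "payload": {"series": [[0,-0.15,5,0,0],[0,0,5,0,0],[0,0,5,0,0],[0,0,3.7,0,0],[0,0,0,0,0]]}}

```text
clock: 32.35
position: [0.4959, 0.021, 0.0248]
tool_rot: [-2.188, -2.249, 0.005]
wrist_force: [0.3, 0.3, 0.4]
gripper_width: 0.088
grip_force: 0.0
```

Call:
{"api": "play_rows", "payload": {"series": [[0,0,0,0,1],[0,0,0,0,1],[0,0,0,0,1],[0,0,0,0,1],[0,0,0,0,1],[0,0,0,0,1]], "grip_force": 15}}

```text
clock: 33.1
position: [0.4981, 0.0211, 0.0278]
tool_rot: [2.191, 2.25, 0.002]
wrist_force: [-1.7, 0.7, 7.2]
gripper_width: 0.0581
grip_force: 15.0
```

Call:
{"api": "play_rows", "payload": {"series": [[0,0,-1,0,1],[0,0,-2,0,1],[0,0,-2.5,0,1],[0,0,-3,0,1],[0,0,-2,0,1],[0,0,0,0,1]]}}

```text
clock: 33.85
position: [0.4985, 0.0211, 0.1333]
tool_rot: [2.19, 2.249, 0.004]
wrist_force: [0.2, 0.4, -0.6]
gripper_width: 0.0587
grip_force: 15.0
```

```bash
python3 - <<'E'
from go import *
delta((.483,-.36,.1),.0)
E
```

```text
shift cm [-38.05  -2.57   3.31] turn 1.5 ydir 1.5 j7 0.08 pos [0.4985 0.0211 0.1333] F [ 0.2  0.4 -0.6] w 0.0587 clk 33.9
```

Call:
{"api": "play_rows", "payload": {"series": [[-5.43,-0.37,0,0,1],[-5.43,-0.37,0,0,1],[-5.43,-0.37,0,0,1],[-5.43,-0.37,0,0,1],[-5.43,-0.37,0,0,1],[-5.43,-0.37,0,0,1],[-5.43,-0.35,0,0,1],[0,0,4,0,1]]}}

```text
clock: 34.85
position: [0.4815, -0.3678, 0.0928]
tool_rot: [2.195, 2.235, -0.004]
wrist_force: [-0.4, 0.8, -1.3]
gripper_width: 0.0584
grip_force: 15.0
```

Call:
{"api": "play_rows", "payload": {"series": [[0,0,4,0,1],[0,0,3,0,1],[0,0,1,0,1],[0,0,0,0,1],[0,0,0,0,1]]}}

```text
clock: 35.48
position: [0.4826, -0.3601, 0.0127]
tool_rot: [2.191, 2.249, 0.001]
wrist_force: [-0.4, 0.3, -1.1]
gripper_width: 0.0584
grip_force: 15.0
```

Lower 0.6 cm, release, rise and go to the next roll (spindle2).

Call:
{"api": "play_rows", "payload": {"series": [[0,0,0.5,0,1],[0,0,0,0,1],[0,0,0,0,0],[0,0,0,0,0],[0,0,0,0,0],[0,0,0,0,0],[0,0,-6,0,0],[0,0,-6,0,0]]}}

```text
clock: 36.48
position: [0.4813, -0.3593, 0.1272]
tool_rot: [-2.19, -2.249, 0.001]
wrist_force: [1.3, -0.2, 0.5]
gripper_width: 0.0884
grip_force: 0.0
```

Call:
{"api": "play_rows", "payload": {"series": [[6.2,0,0,0,0],[6.2,0,0,0,0],[6.2,0,0,0,0],[6.2,0,0,0,0],[6.2,0,0,0,0],[6.2,0,0,0,0],[6.2,0,0,0,0],[6.2,0,0,0,0]]}}

```text
clock: 37.48
position: [0.4688, 0.1382, 0.1268]
tool_rot: [2.192, 2.25, 0.001]
wrist_force: [1.1, 0.4, -1.3]
gripper_width: 0.0876
grip_force: 0.0
```

```bash
python3 - <<'E'
from go import *
delta((.4940,.1528,.025),.03)
c=vision.camera("top");save(c,"roll1")
for z in [.0045]:print([(round(d["p"],2),atz(c,d["uv"],z).round(3)[:2]) for d in landmark_of(c,"roll_a")])
E
```

```text
shift cm [ 1.39  2.55 10.18] turn -0.2 ydir 1.5 j7 -0.09 pos [0.4688 0.1382 0.1268] F [ 1.1  0.4 -1.3] w 0.0876 clk 37.5
[(0.83, array([ 0.487, -0.353])), (0.62, array([0.378, 0.099])), (0.61, array([ 0.348, -0.054])), (0.42, array([0.49, 0.16]))]
```

Roll 1 is in the tray at (0.487, -0.353). Next, the roll on spindle2.

Call:
{"api": "play_rows", "payload": {"series": [[1.4,2.55,0,0,0],[0,0,4,0,0],[0,0,4,0,0],[0,0,2.1,0,0],[0,0,0,0,0]]}}

```text
clock: 38.2
position: [0.493, 0.15, 0.0245]
tool_rot: [-2.192, -2.249, 0.004]
wrist_force: [-0.0, -0.2, 0.2]
gripper_width: 0.0878
grip_force: 0.0
```

Call:
{"api": "play_rows", "payload": {"series": [[0,0,0,0,1],[0,0,0,0,1],[0,0,0,0,1],[0,0,0,0,1],[0,0,0,0,1],[0,0,0,0,1]]}}

```text
clock: 38.95
position: [0.4943, 0.151, 0.0265]
tool_rot: [2.191, 2.25, 0.002]
wrist_force: [-0.2, -0.4, 7.2]
gripper_width: 0.06
grip_force: 15.0
```

Call:
{"api": "play_rows", "payload": {"series": [[0,0,-1,0,1],[0,0,-2,0,1],[0,0,-2.5,0,1],[0,0,-3,0,1],[0,0,-2,0,1],[0,0,0,0,1]]}}

```text
clock: 39.7
position: [0.4948, 0.1511, 0.1322]
tool_rot: [2.191, 2.25, 0.005]
wrist_force: [0.7, 0.1, -0.2]
gripper_width: 0.06
grip_force: 15.0
```

```bash
python3 - <<'E'
from go import *
delta((.484,-.272,.1),.0)
E
```

```text
shift cm [-42.27  -2.21   3.17] turn 1.5 ydir 1.5 j7 -0.1 pos [0.4948 0.1511 0.1322] F [ 0.7  0.1 -0.2] w 0.06 clk 39.7
```

Call:
{"api": "play_rows", "payload": {"series": [[-6.04,-0.32,0,0,1],[-6.04,-0.32,0,0,1],[-6.04,-0.32,0,0,1],[-6.04,-0.32,0,0,1],[-6.04,-0.32,0,0,1],[-6.04,-0.32,0,0,1],[-6.03,-0.29,0,0,1],[0,0,3,0,1]]}}

```text
clock: 40.7
position: [0.4825, -0.2804, 0.1012]
tool_rot: [2.198, 2.234, -0.003]
wrist_force: [-0.0, 1.4, -1.1]
gripper_width: 0.0599
grip_force: 15.0
```

Call:
{"api": "play_rows", "payload": {"series": [[0,0,4,0,1],[0,0,3,0,1],[0,0,2,0,1],[0,0,0.4,0,1],[0,0,0,0,1]]}}

```text
clock: 41.32
position: [0.4832, -0.2724, 0.0069]
tool_rot: [2.192, 2.25, 0.0]
wrist_force: [0.8, -0.6, 0.1]
gripper_width: 0.06
grip_force: 15.0
```

Call:
{"api": "play_rows", "payload": {"series": [[0,0,0,0,0],[0,0,0,0,0],[0,0,0,0,0],[0,0,0,0,0],[0,0,-6,0,0],[0,0,-6,0,0],[6,0,0,0,0],[6,0,0,0,0]]}}

```text
clock: 42.32
position: [0.4805, -0.1517, 0.1277]
tool_rot: [2.193, 2.246, 0.003]
wrist_force: [2.2, 0.9, -0.2]
gripper_width: 0.0879
grip_force: 0.0
```

Call:
{"api": "play_rows", "payload": {"series": [[6,0,0,0,0],[6,0,0,0,0],[6,0,0,0,0],[6,0,0,0,0],[6,0,0,0,0],[6,0,0,0,0],[0,0,0,0,0]]}}

```text
clock: 43.2
position: [0.4692, 0.2147, 0.1265]
tool_rot: [-2.178, -2.261, -0.005]
wrist_force: [-0.9, -1.1, -0.3]
gripper_width: 0.0884
grip_force: 0.0
```

```bash
python3 - <<'E'
from go import *
delta((.4920,.2188,.025),.03)
c=vision.camera("top");save(c,"roll2")
for z in [.0045]:print([(round(d["p"],2),atz(c,d["uv"],z).round(3)[:2]) for d in landmark_of(c,"roll_a")])
E
```

```text
shift cm [ 0.28  2.29 10.15] turn 0.4 ydir 2.1 j7 -0.17 pos [0.4692 0.2147 0.1265] F [-0.9 -1.1 -0.3] w 0.0884 clk 43.2
[(0.96, array([ 0.346, -0.048])), (0.83, array([ 0.475, -0.269])), (0.7, array([0.381, 0.095])), (0.66, array([0.495, 0.219])), (0.64, array([ 0.479, -0.356]))]
```

Call:
{"api": "play_rows", "payload": {"series": [[0.2,2.3,0,0,0],[0,0,4,0,0],[0,0,4,0,0],[0,0,2.1,0,0],[0,0,0,0,0]]}}

```text
clock: 43.92
position: [0.4926, 0.2072, 0.0246]
tool_rot: [-2.196, -2.246, 0.006]
wrist_force: [0.0, 0.3, 0.2]
gripper_width: 0.0884
grip_force: 0.0
```

Call:
{"api": "play_rows", "payload": {"series": [[0,0,0,0,1],[0,0,0,0,1],[0,0,0,0,1],[0,0,0,0,1],[0,0,0,0,1],[0,0,0,0,1]]}}

```text
clock: 44.68
position: [0.4933, 0.2103, 0.0261]
tool_rot: [-2.192, -2.251, -0.001]
wrist_force: [-1.4, -1.3, 6.1]
gripper_width: 0.0502
grip_force: 15.0
```

Call:
{"api": "play_rows", "payload": {"series": [[0,0,-1,0,1],[0,0,-2,0,1],[0,0,-2.5,0,1],[0,0,-3,0,1],[0,0,-2,0,1],[0,0,0,0,1]]}}

```text
clock: 45.42
position: [0.4942, 0.2105, 0.1322]
tool_rot: [2.191, 2.25, 0.005]
wrist_force: [0.6, 0.9, -0.9]
gripper_width: 0.0501
grip_force: 15.0
```

```bash
python3 - <<'E'
from go import *
delta((.484,-.188,.1),.0)
E
```

```text
shift cm [-39.81  -2.08   3.16] turn 1.5 ydir 1.5 j7 -0.17 pos [0.4942 0.2105 0.1322] F [ 0.6  0.9 -0.9] w 0.0501 clk 45.4
```

Call:
{"api": "play_rows", "payload": {"series": [[-5.79,-0.3,0,0,1],[-5.79,-0.3,0,0,1],[-5.79,-0.3,0,0,1],[-5.79,-0.3,0,0,1],[-5.79,-0.3,0,0,1],[-5.79,-0.3,0,0,1],[-5.79,-0.28,0,0,1],[0,0,3,0,1]]}}

```text
clock: 46.42
position: [0.4833, -0.203, 0.1011]
tool_rot: [2.198, 2.235, -0.002]
wrist_force: [0.6, 1.0, -1.7]
gripper_width: 0.0503
grip_force: 15.0
```

Call:
{"api": "play_rows", "payload": {"series": [[0,0,4,0,1],[0,0,3,0,1],[0,0,2,0,1],[0,0,0.4,0,1],[0,0,0,0,1]]}}

```text
clock: 47.05
position: [0.483, -0.1955, 0.0065]
tool_rot: [-2.192, -2.25, 0.0]
wrist_force: [0.4, 0.6, -0.8]
gripper_width: 0.0501
grip_force: 15.0
```

Call:
{"api": "play_rows", "payload": {"series": [[0,0,0,0,0],[0,0,0,0,0],[0,0,0,0,0],[0,0,0,0,0],[0,0,-6,0,0],[0,0,-6,0,0],[0,0,-6,0,0],[0,0,0,0,0]]}}

```text
clock: 48.05
position: [0.4857, -0.1967, 0.191]
tool_rot: [2.186, 2.244, 0.006]
wrist_force: [0.4, -0.6, -0.1]
gripper_width: 0.0882
grip_force: 0.0
```

Call:
{"api": "play_rows", "payload": {"series": [[6,-1,0,0,0],[6,-1,0,0,0],[6,-1,0,0,0],[6,-1,0,0,0],[6,-1,0,0,0],[6,-1,0,0,0],[6,-1,0,0,0],[0,0,0,0,0]]}}

```text
clock: 49.05
position: [0.3997, 0.2282, 0.1855]
tool_rot: [-2.177, -2.261, 0.0]
wrist_force: [0.3, -0.8, -0.7]
gripper_width: 0.0887
grip_force: 0.0
```

```bash
python3 - <<'E'
from fit import *
r.sense()
C=[vision.camera(n) for n in("top","scene")]
a=cv2.resize(C[0]["pixels"][105:275,105:425,::-1],None,fx=2.4,fy=2.4)[:,:768]
b=C[1]["pixels"][150:345,110:430,::-1];b=cv2.resize(b,(768,int(195*2.4)))[:190*2-190+0+190]
b=cv2.resize(C[1]["pixels"][155:235+0+0,110:430,::-1],(768,192))
cv2.imwrite("pics/end.png",np.vstack([a,b]))
M=[pick(c,"crank",Tm(.673,-.164,np.pi),[0.02,0,.04]) for c in C]
print(sfit(C,M,crank_parts(.003),(.673,-.164,3.14)), r.sense()["clock"])
print([(round(d["p"],2),atz(C[0],d["uv"],.0045).round(3)[:2]) for d in landmark_of(C[0],"roll_a")])
E
```

```text
(array([ 0.67131199, -0.13472172,  3.32616106]), np.float64(-1.626081655784626)) 49.25
[(0.85, array([ 0.348, -0.047])), (0.73, array([ 0.48 , -0.352])), (0.7, array([0.371, 0.097])), (0.58, array([ 0.474, -0.266])), (0.57, array([ 0.49 , -0.189]))]
```

View pics/end.png

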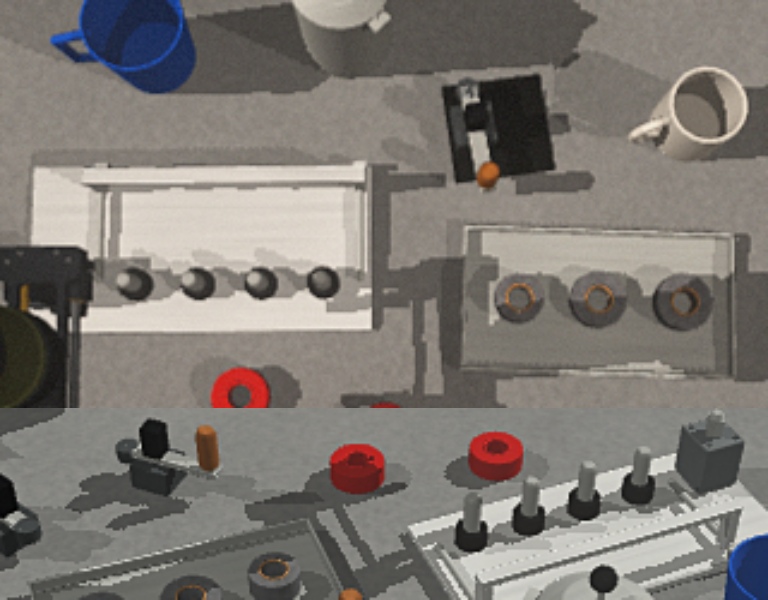

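The three rolls are in the tray, the bar is back, and no roll is left on a spindle. The crank has been knocked about 29 mm off the mat's centre (now at px 475,120). That is still inside the limit, but I'll re-centre it.

```bash
python3 - <<'E'
from go import *
delta((.672,-.135,.19),3.326+np.pi/2)
E
```

```text
shift cm [-36.15  26.15  -0.33] turn 80.8 ydir 1.3 j7 -0.31 pos [0.4023 0.2204 0.1864] F [-0.5 -0.3  0.5] w 0.0881 clk 49.3
```

Call:
{"api": "play_rows", "payload": {"series": [[-4.52,3.27,0,0,0],[-4.52,3.27,0,0,0],[-4.52,3.27,0,0,0],[-4.52,3.27,0,0,0],[-4.52,3.27,0,0,0],[-4.52,3.27,0,0,0],[-4.52,3.27,0,0,0],[-4.52,3.27,0,0,0]]}}

```text
clock: 50.3
position: [0.673, -0.1362, 0.1864]
tool_rot: [-2.196, -2.246, 0.001]
wrist_force: [0.0, 0.0, 0.1]
gripper_width: 0.0882
grip_force: 0.0
```

Call:
{"api": "play_rows", "payload": {"series": [[0,0,0,10.1,0],[0,0,0,10.1,0],[0,0,0,10.1,0],[0,0,0,10.1,0],[0,0,0,10.1,0],[0,0,0,10.1,0],[0,0,0,10.1,0],[0,0,0,10.1,0]]}}

```text
clock: 51.3
position: [0.672, -0.1345, 0.1864]
tool_rot: [-3.129, -0.278, 0.002]
wrist_force: [0.2, -0.1, -0.2]
gripper_width: 0.0883
grip_force: 0.0
```

```bash
python3 - <<'E'
from go import *
from fit import *
C=[vision.camera(n) for n in("top","scene")]
M=[pick(c,"crank",Tm(.672,-.135,3.33),[0.02,0,.04]) for c in C]
for s in(slice(0,1),slice(1,2)):
    print(sfit(C[s],M[s],crank_parts(.003),(.672,-.135,3.33)))
delta((.672,-.135,.044),3.326+np.pi/2)
E
```

```text
(array([ 0.67049614, -0.13797851,  3.32102211]), np.float64(-0.6781115879828327))
(array([ 0.67126066, -0.13493205,  3.32237986]), np.float64(-0.8836820083682009))
shift cm [-0.06  0.13 14.24] turn 0.2 ydir -79.2 j7 -0.84 pos [ 0.6724 -0.1336  0.1864] F [ 0.5  0.1 -0.9] w 0.0882 clk 51.5
```

Call:
{"api": "play_rows", "payload": {"series": [[-0.05,0.15,5,0,0],[0,0,5,0,0],[0,0,4.2,0,0],[0,0,0,0,0]]}}

```text
clock: 52.0
position: [0.67, -0.1333, 0.0414]
tool_rot: [-3.125, -0.294, 0.01]
wrist_force: [-0.0, -0.1, 0.5]
gripper_width: 0.088
grip_force: 0.0
```

Call:
{"api": "play_rows", "payload": {"series": [[0,0,0,0,1],[0,0,0,0,1],[0,0,0,0,1],[0,0,0,0,1],[0,0,0,0,1],[0,0,0,0,1],[0,0,0,0,1],[0,0,0,0,1]], "grip_force": 45}}

```text
clock: 53.0
position: [0.673, -0.1342, 0.0447]
tool_rot: [3.127, 0.293, 0.0]
wrist_force: [0.5, -0.5, -0.5]
gripper_width: 0.0216
grip_force: 44.9
```

Call:
{"api": "play_rows", "payload": {"series": [[0,0,-1,0,1],[0,0,-1,0,1],[-0.27,1.42,0,0,1],[-0.27,1.42,0,0,1],[0,0,1,0,1],[0,0,0.7,0,1],[0,0,0,0,1]]}}

```text
clock: 53.88
position: [0.6721, -0.1612, 0.0461]
tool_rot: [-3.126, -0.294, 0.004]
wrist_force: [-0.1, 0.2, -3.6]
gripper_width: 0.0216
grip_force: 44.9
```

Call:
{"api": "play_rows", "payload": {"series": [[0,0,0.2,0,1],[0,0,0.15,0,1],[0,0,0,0,1]]}}

```text
clock: 54.25
position: [0.6732, -0.1623, 0.0447]
tool_rot: [-3.128, -0.294, -0.001]
wrist_force: [-0.1, -0.0, -0.8]
gripper_width: 0.0217
grip_force: 44.9
```

Call:
{"api": "play_rows", "payload": {"series": [[0,0,0.1,0,1],[0,0,0,0,1]]}}

```text
clock: 54.5
position: [0.6733, -0.1624, 0.0446]
tool_rot: [-3.127, -0.293, -0.002]
wrist_force: [-2.6, 1.4, 5.6]
gripper_width: 0.0214
grip_force: 44.9
```

Call:
{"api": "play_rows", "payload": {"series": [[0,0,0,0,0],[0,0,0,0,0],[0,0,0,0,0],[0,0,0,0,0],[0,0,0,0,0],[0,0,-5,0,0],[0,0,-6,0,0],[0,0,-6,0,0]]}}

```text
clock: 55.5
position: [0.6727, -0.1626, 0.2148]
tool_rot: [-3.128, -0.293, 0.001]
wrist_force: [0.4, 0.0, 0.0]
gripper_width: 0.0881
grip_force: 0.0
```

Call:
{"api": "play_rows", "payload": {"series": [[-5,-4,0,0,0],[-5,-4,0,0,0],[-4,-4,0,0,0],[-3,-5,0,0,0],[0,0,0,0,0],[0,0,0,0,0]]}}

```text
clock: 56.25
position: [0.478, -0.0289, 0.2136]
tool_rot: [3.127, 0.294, 0.003]
wrist_force: [0.5, -0.0, 0.6]
gripper_width: 0.088
grip_force: 0.0
```

```bash
python3 - <<'E'
from fit import *
C=[vision.camera(n) for n in("top","scene")]
M=[pick(c,"crank",Tm(.673,-.163,3.32),[0.02,0,.04]) for c in C]
print(sfit(C,M,crank_parts(.003),(.673,-.163,3.32)))
c=C[1];a=cv2.resize(c["pixels"][150:345,110:450,::-1],None,fx=2.2,fy=2.2);cv2.imwrite("pics/fin.png",a)
E
```

```text
(array([ 0.67118437, -0.16425016,  3.29373032]), np.float64(-1.6975773558368494))
```

View pics/fin.png

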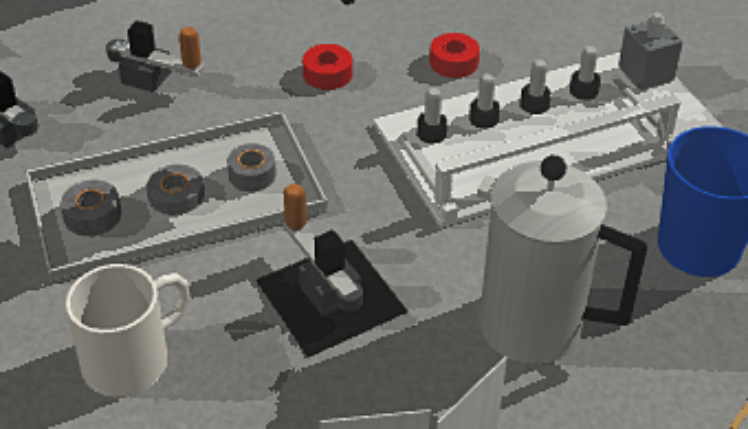

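Everything is in place: three rolls flat in the tray (px 90,205, 175,190 and 250,165), the crank upright on the mat (330,290), the bar back and the bystanders where they were.

```bash
python3 -c "
from plant import r
print(r.finish_job())"
```

```text
the job is handed in; nothing more can be done
None
```

I've handed the job in: the bar is wound fully back, all three rolls that were present lie flat in the tray, and the crank is back in the middle of the mat (re-centred after it got knocked about 29 mm); the mug, press and jug look undisturbed in the last picture, but the hand-in returned no verdict.

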